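# Set the honing machine's speed and start it

### The job

With a fingertip, push the honing machine's speed selector round, click by click, until its pointer rests on the click marked by the yellow dot; then press the green start button fully down and let it come back up. Push the selector gently, without pinching it, do not press start before the selector is set, never press the red stop button, and leave the loose things on and around the machine where they are.

Things in the scene. Friction and masses are not known exactly. Their poses are not given: they have to be found in the camera images.
- machine: green bench honing machine, fixed: flat console, top face 70 mm above the bench; origin on the bench under the selector's axis, own x away from the robot at yaw 0; console spans x -120 to 120, y -370 to 190 mm. On it at y -235 to -335 the motor (top 190 mm above the bench), beyond at y -355 to -385 the leather wheel, 150 mm across, top 215 mm
- dial_axis (a point): point on the selector's vertical axis at the console's top face (black dial plate 168 mm across, 1.5 mm thick)
- selector (a joint): speed selector angle about its vertical axis, rad, counter-clockwise from above positive; 0: pointer along the machine's +x. Nine sprung clicks 30 degrees (0.524) apart, -2.094 to 2.094, stops just beyond. Past half-way it snaps on to the next click, ahead of the finger, and stays on a click when let go. Turning it out of a click takes at most 0.12 N m, about 3 N at 45 mm. Starts on click -0.524, 0 or 0.524
- pointer_arm: the part of the selector that is pushed, grey: round hub 48 mm across reaching 23 mm above the console, and one arm, 13 mm wide, from the hub out to 56 mm from the axis along the part's own +x, from 4 to 34 mm above the console, white line on top. Push the arm's side near 45 mm from the axis. Origin on the axis 1.5 mm above the console
- pointer (a point): where the selector points: 68 mm from the axis on the arm's line, 12 mm beyond its end, level with the dots; it lies over a dot's centre when the selector sits on that dot's click
- dot_yellow: yellow disc, 18 mm across, 3 mm thick, 68 mm from the selector's axis, marking the wanted click; origin at its underside's centre, 71 mm above the bench. The yellow, blue, white and red dots mark the clicks -1.571, -1.047, 1.047 and 1.571 in an order that changes
- start_top (a point): top centre of the green start button, 32 mm across, 92 mm above the bench when up; on the console, 128 mm towards -y of the machine's frame from the selector's axis and 48 mm to one side in x (stop is on the other; sides change)
- start (a joint): travel of the start button, m: 0 up, 0.006 fully down, springs back; fully down takes 5 N
- stop_top (a point): top centre of the red stop button, same size and height as start
- stop (a joint): travel of the stop button, m: 0 up, 0.006 fully down; leave alone
- compound_bar: loose green honing bar 45 x 25 x 18 mm on the console's +y end; leave
- wax_tin: loose flat metal tin, 40 mm across, 22 mm high, on the console's +y end; leave
- spoon_cup: loose bamboo cup 84 mm across, 100 mm high, with spoons to about 195 mm; leave
- spoon_a: loose wooden spoon 200 mm long, 14 mm high, on the bench; leave
- mallet: loose wooden mallet 260 mm long, 26 mm high, on the bench; leave
- mug: loose blue mug 80 mm across, 90 mm high, on the bench; leave

How it is judged:
On the way, in this order (a step that is already met when the one before it is completed fails the run):
1. the selector rests on the yellow dot's click (horizontal distance between pointer and dot_yellow below 0.01 m and velocity of joint selector between -0.2 and 0.2 rad/s), for 0.3 s.
2. the start button is pressed fully down, the selector still on yellow (horizontal distance between pointer and dot_yellow below 0.01 m and value of joint start above 0.0048 m), for 0.05 s.
3. the start button is let up again (value of joint start below 0.0015 m), for 0.1 s.
At the end, for the whole second after the job is handed in: The pointer is within 10 mm of the yellow dot's centre (its click), both buttons are up, every loose thing is within 30 mm of where it was and the cup and mug stand upright (horizontal distance between pointer and dot_yellow below 0.01 m and value of joint each of start, stop below 0.0015 m and distance of each of compound_bar, wax_tin, spoon_cup, spoon_a, mallet, mug from where it was at the start of the episode below 0.03 m and angle between each of spoon_cup, mug's own z axis and vertical below 0.2 rad); the robot touches nothing.
It fails at once if start pressed while the selector is not on the yellow dot (horizontal distance between pointer and dot_yellow above 0.01 m and value of joint start above 0.003 m).
It fails at once if the red stop button is pressed (value of joint stop above 0.003 m).
It fails at once if the selector is pinched or forced (over 20 N between the fingers and its arm) (contact force between the fingers and pointer_arm above 20 N).
It fails at once if a loose thing is lifted, carried or knocked away (over 40 mm) (distance of any of compound_bar, wax_tin, spoon_cup, spoon_a, mallet, mug from where it was at the start of the episode above 0.04 m).
It also fails if it takes over 61 s, if anything falls off the work surface, if the arm or the gripper's body presses on something with over 40 N, if the wrist force passes 120 N, or if a joint passes its speed limit or range.

### The arm

A 7-joint arm with a two-finger parallel gripper is mounted at the origin on the work surface. World frame = base frame: x ahead of the robot, y to its left, z up, the work surface at z = 0. Lengths are in m, angles in rad, forces in N, time in s.
With the tool pointing down it reaches from about 0.425 to 0.825 m from the base axis. Payload 3.6 kg.
Tool frame: the origin (TCP) lies midway between the tips of the shut fingers; the grasp point (between the pads) lies 19 mm behind it; x points along the fingers, z is the direction in which the jaws open and shut, and the axes are right-handed (so a half turn about x gives the same grasp; the last joint's range is limited). The gripper opens to 85 mm and grips with 20 to 120 N. Pads are 22 mm wide; open, the fingers measure 114 mm over their backs; the gripper's body (76 mm by 85 mm) begins 54 mm behind the grasp point. The pads swing forward as they close: fully open they stand 13 mm farther back than shut.
Start: joints at [-1.145, 0.615, -0.013, 1.423, 0.008, 1.103, -0.04], TCP at [0.284, 0.585, 0.208] pointing down, gripper open.
Joint ranges: [-3.12, 3.12], [-0.3, 2.06], [-1.34, 1.32], [0.26, 2.42], [-1.36, 4.5], [0.01, 1.98], [-2.84, 2.84]. Speed limits (rad/s): [2.79, 2.79, 3.14, 3.14, 3.14, 3.14, 3.14].

### API

Orientations are given as [roll, pitch, yaw] about the fixed x, y, z axes, in that order (R = Rz(yaw) Ry(pitch) Rx(roll)).
In Python, from bench import ctrl, vision gives the robot as it stands.
- The arm moves only by the tool drive_tool, never from a script. Its argument "increments" is a list of rows, each a list of 5 numbers: the finger opening in mm, from 0 to 85.4, then the shift along the tool's x, y, z in mm, then the turn about the tool's x in units of 5 degrees (1.0 is 5 degrees). In form: [[hand, dx, dy, dz, yaw], ...]. A call has 1 to 10 rows; each row is the pose to reach, as a shift and turn from the pose measured when the call began, along the tool's axes at that moment; what a row does not reach only later rows make up. A row lasts 1/12 s, in which the tool goes at most 41.7 mm and 7.16 degrees, less where a joint would pass 70% of its speed; a pose out of reach is approached as far as the arm can. A call with a gripper value outside its range is refused whole. The fingers move at their own pace and stop on an object; "squeeze" is the grip in N (left out, the last holds). Time passes only in rows, so rows that repeat a pose let the fingers close. It gives the time, the measured TCP pose, the force and the opening at its end, in the units of the state.
- ctrl.read_state(): the state, without advancing time (a new reading comes with each control period).
- vision.snapshot(name): name is "scene" or "top" or "wrist"; returns (picture, depth): 420x560x3 uint8, red, green, blue; 420x560 float32, m along the optical axis (not along the pixel's ray), 0 where there is no reading.
- vision.calibration(name): a dict with "camera_matrix" (3x3 intrinsics, pixels), "origin" and "rotation" of the camera in the world. Camera axes: x right, y down, z forward; pixel columns grow to the right and rows downward; lengths in m; the calibration is good to about 2 mm. A picture is of the moment at which its call begins: read the wrist's pose just before it. calibration takes no time and is no camera call; for the wrist camera it gives the pose at the moment of the call.
- ctrl.close_job(): hands the job in, once; it reports no verdict.
The state is a dict: "time_s": time; "joint_pos": joint angles; "joint_velocities": joint speeds; "joint_efforts": joint torques, N m; "ee_pos": TCP position; "tool_rot": TCP orientation; "contact_force": force on the tool from outside, world axes, zero at the start; "torque": the same for the moment, N m; "grip_width": finger opening in m.
Only numpy, scipy, OpenCV 4.12 (cv2) and the standard library are available. Lean on these libraries where they do the work, as an engineer would, in place of code of your own. Each camera call takes 0.05 s, during which the arm holds its last target. There are 200 camera calls.

## Working session

There is one attempt and no reset: what is moved stays moved. The work goes in short steps, Python scripts to look and compute and a tool call to move; the robot and the scene stay as the last step left them, time stands still between calls to the robot, and variables do not carry over. Pictures are saved under pics/ and viewed, about 8 in all and at most 12, crops included, and the job is handed in when it is done.

Besides the shell and the picture viewer there is one more tool, called as name(argument=value, ...) on one line, values as JSON. drive_tool: Moves the arm, as the interface text tells. Its arguments: {"type":"object","properties":{"increments":{"type":"array","items":{"type":"array","items":{"type":"number"}}},"squeeze":{"type":"number"}},"required":["increments"]}

```bash
ls; mkdir -p pics; python3 - <<'E'
from bench import ctrl, vision
import cv2, numpy as np
s=ctrl.read_state(); print(s['time_s'],s['ee_pos'],s['tool_rot'],s['grip_width'])
for n in("top","scene"):
    p,d=vision.snapshot(n); cv2.imwrite(f'pics/{n}0.png',p[:,:,::-1]); np.savez(f'{n}0.npz',p=p,d=d)
    c=vision.calibration(n); print(n,c)
E
```

```text
pics
0.0 [0.28338158 0.58403545 0.2067283 ] [-3.12859819  1.56818736 -2.00946762] 0.0851830393845589
top {'camera_matrix': array([[526.31996674,   0.        , 284.70868772],
       [  0.        , 526.31996674, 208.6513127 ],
       [  0.        ,   0.        ,   1.        ]]), 'origin': array([ 0.24130103, -0.01425181,  1.49495209]), 'rotation': array([-2.97113454,  0.02953883, -1.59754503])}
scene {'camera_matrix': array([[457.71878808,   0.        , 285.97798188],
       [  0.        , 457.71878808, 203.71706756],
       [  0.        ,   0.        ,   1.        ]]), 'origin': array([ 1.14328407, -0.77598324,  1.25356958]), 'rotation': array([-2.42867792,  0.01253224,  0.69850191])}
```

View pics/top0.png

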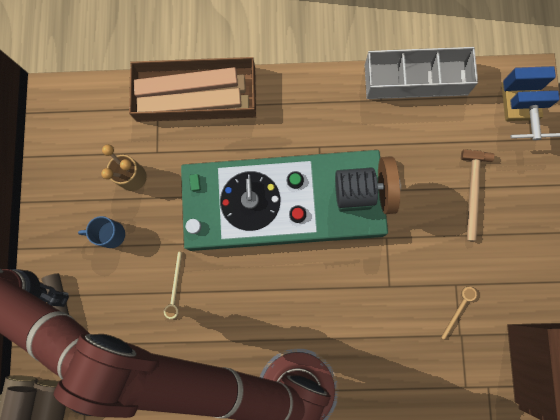

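View pics/scene0.png

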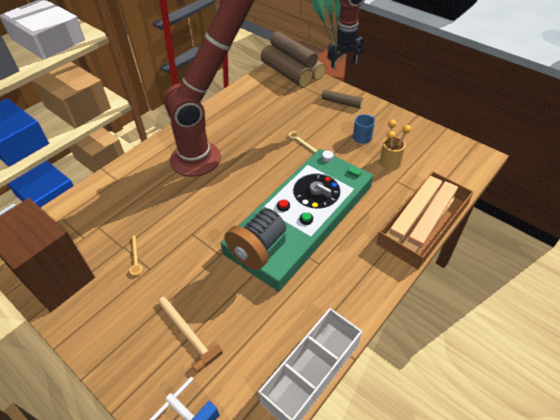

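Top view: the selector is at about (249,200) with its arm pointing up (+x). Yellow is at (271,187), white (275,199), blue (228,190), red dot (226,202), start (295,180) and stop (298,214). Next I'll measure these properly.

```bash
cat > h.py <<'E'
import numpy as np, cv2
from scipy.spatial.transform import Rotation as R
def ray(c,uv,z):
    uv=np.atleast_2d(uv).astype(float); K=c['camera_matrix']
    d=np.c_[uv,np.ones(len(uv))]@np.linalg.inv(K).T@R.from_euler('xyz',c['rotation']).as_matrix().T
    o=c['origin']; return o+d*((z-o[2])/d[:,2])[:,None]
def blobs(p,lo,hi,roi,amin=8):
    x0,y0,x1,y1=roi; h=cv2.cvtColor(p,cv2.COLOR_RGB2HSV); m=cv2.inRange(h,lo,hi)
    k=np.zeros_like(m);k[y0:y1,x0:x1]=m[y0:y1,x0:x1]
    n,l,s,ce=cv2.connectedComponentsWithStats(k)
    return [(s[i,4],ce[i]) for i in range(1,n) if s[i,4]>=amin]
COL={'yellow':((22,120,120),(35,255,255)),'blue':((100,120,80),(125,255,255)),'red':((0,150,120),(6,255,255)),'red2':((174,150,120),(179,255,255)),'green':((50,120,40),(80,255,255))}
E
python3 - <<'E'
from h import *
from bench import vision
for n,roi in(("top",(215,150,318,240)),("scene",(270,165,345,235))):
    p=np.load(n+'0.npz')['p']; c=vision.calibration(n)
    for k,(lo,hi) in COL.items():
        for a,ce in blobs(p,lo,hi,roi):
            if a<2000: print(n,k,a,ce.round(1),'dotz',ray(c,ce,.074)[0].round(4),'btnz',ray(c,ce,.092)[0].round(4))
    x0,y0,x1,y1=roi
    cv2.imwrite(f'pics/{n}c.png',cv2.resize(p[y0:y1,x0:x1,::-1],None,fx=7,fy=6 if 0 else 7,interpolation=cv2.INTER_CUBIC)[:600])
E
```

```text
top yellow 32 [270.5 186.5] dotz [0.5504 0.0588 0.074 ] btnz [0.5464 0.0578 0.092 ]
top blue 40 [228.  189.8] dotz [0.5449 0.1768 0.074 ] btnz [0.541  0.1744 0.092 ]
top red 30 [225.3 201.8] dotz [0.5114 0.1843 0.074 ] btnz [0.508  0.1818 0.092 ]
top red 101 [297.2 213. ] dotz [ 0.4739 -0.0126  0.074 ] btnz [ 0.471  -0.0126  0.092 ]
top green 108 [294.9 178.6] dotz [ 0.5703 -0.0093  0.074 ] btnz [ 0.5662 -0.0094  0.092 ]
scene yellow 26 [314.5 204.2] dotz [0.5524 0.0557 0.074 ] btnz [0.5614 0.0431 0.092 ]
scene blue 27 [333.6 184.1] dotz [0.5471 0.1726 0.074 ] btnz [0.5562 0.1581 0.092 ]
scene red 19 [327.4 178.5] dotz [0.5138 0.1805 0.074 ] btnz [0.5234 0.1659 0.092 ]
scene red 52 [283.1 203.1] dotz [ 0.4666 -0.0083  0.074 ] btnz [ 0.4769 -0.02    0.092 ]
scene green 70 [287.  181.1] dotz [0.4104 0.0794 0.074 ] btnz [0.4216 0.0663 0.092 ]
scene green 308 [332.9 170.4] dotz [0.505 0.226 0.074] btnz [0.5147 0.2107 0.092 ]
scene green 317 [331.7 220.8] dotz [0.6402 0.0343 0.074 ] btnz [0.6478 0.0219 0.092 ]
scene green 74 [306.  216.8] dotz [ 0.5645 -0.0061  0.074 ] btnz [ 0.5733 -0.0179  0.092 ]
scene green 111 [292.3 231. ] dotz [ 0.5669 -0.0808  0.074 ] btnz [ 0.5757 -0.0914  0.092 ]
```

View pics/topc.png

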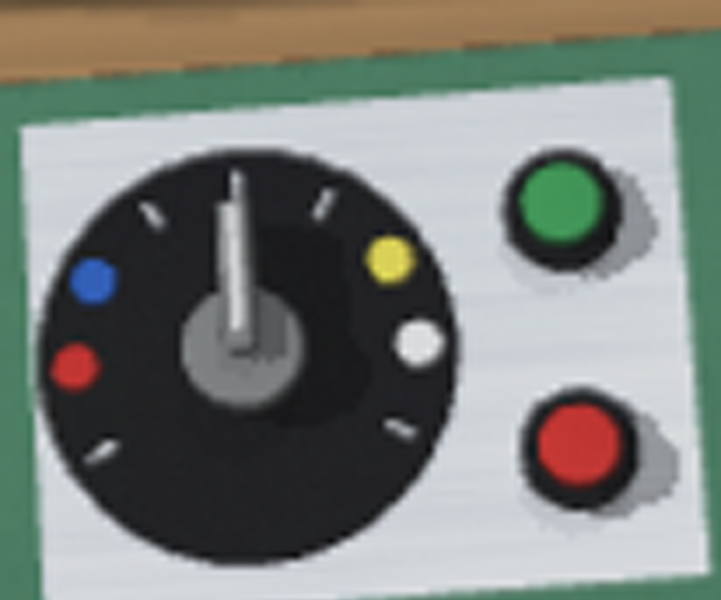

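The arm is on click 0 (seven ticks or dots visible plus the arm, and yellow is second clockwise), so the target is -1.047, two clicks clockwise. Next: the tool axes and the plan.

```bash
cat >> h.py <<'E'
AX=np.array([.5143,.1165]); PSI=.033
def tool():
    from bench import ctrl
    s=ctrl.read_state(); return s,np.array(s['ee_pos']),R.from_euler('xyz',s['tool_rot']).as_matrix()
def plan(tgt,jaw=None):
    """tool-axis shift mm to world target; turn (5deg units) making jaw z lie along world angle jaw (mod pi)"""
    s,p,M=tool(); d=M.T@(np.array(tgt)-p)*1000
    j=np.arctan2(M[1,2],M[0,2]); t=0
    if jaw is not None:
        t=(jaw-j+np.pi/2)%np.pi-np.pi/2   # world ccw; tool x is down -> negative
        t=-np.rad2deg(t)/5
    print('shift',d.round(1),'turn5',round(t,2),'rows>=',np.ceil(np.linalg.norm(d)/41.7),'jawdeg',np.rad2deg(j).round(1))
def fing(deg,gap,r=.045,z=.084):
    a=PSI+np.deg2rad(deg); u=np.array([np.cos(a),np.sin(a)]); n=np.array([-u[1],u[0]])
    return np.r_[AX+r*u+(.021+gap)*n,z]
E
python3 - <<'E'
from h import *
s,p,M=tool(); print(s['time_s'],p,s['joint_pos']); print(M.round(3))
t=fing(0,.025); t[2]=.2; print(t); plan(t,PSI+np.pi/2-np.deg2rad(10))
E
```

```text
0.1 [0.28341893 0.5841288  0.20685188] [-1.14553837  0.61583017 -0.01263027  1.42473011  0.00811718  1.10342498
 -0.04042471]
[[-0.001 -0.9    0.436]
 [-0.002  0.436  0.9  ]
 [-1.    -0.    -0.002]]
[0.55775778 0.16395969 0.2       ]
shift [   7.5 -430.2 -258.3] turn5 -3.55 rows>= 13.0 jawdeg 64.1
```

drive_tool(increments=[[0,0,-30,-18,0],[0,0,-60,-36,0],[0,0,-90,-54,0],[0,0,-120,-72,-0.5],[0,0,-150,-90,-1],[0,0,-180,-108,-1.5],[0,0,-210,-126,-2],[0,0,-240,-144,-2.5],[0,0,-270,-162,-3],[0,0,-300,-180,-3.5]], squeeze=20)

```text
time_s: 0.93
ee_pos: [0.4752, 0.2895, 0.2069]
tool_rot: [2.697, 1.568, -2.159]
contact_force: [0.4, 0.2, -0.6]
grip_width: -0.0004
```

```bash
python3 - <<'E'
from h import *
s,p,M=tool(); print(s['time_s'],p,s['grip_width'],s['contact_force'])
t=fing(0,.025); t[2]=.2; print(t); plan(t,PSI+np.pi/2-np.deg2rad(10))
E
```

```text
0.9333 [0.4751738  0.28946955 0.2069347 ] -0.0004309693023085176 [ 0.3803733   0.24626776 -0.56593832]
[0.55775778 0.16395969 0.2       ]
shift [   7.1  -99.8 -112.3] turn5 -0.03 rows>= 4.0 jawdeg 81.7
```

drive_tool(increments=[[0,2,-25,-28,0],[0,4,-50,-56,0],[0,6,-75,-84,0],[0,7,-100,-112,0],[0,7,-100,-112,0],[0,7,-100,-112,0]])

```text
time_s: 1.43
ee_pos: [0.5591, 0.1605, 0.1993]
tool_rot: [2.771, 1.566, -2.093]
contact_force: [-1.0, 0.3, -0.1]
grip_width: 0.0002
```

```bash
python3 - <<'E'
from h import *
from bench import vision
s,p,M=tool(); c=vision.calibration('wrist'); pic,d=vision.snapshot('wrist'); cv2.imwrite('pics/w1.png',pic[:,:,::-1]); np.savez('w1.npz',p=pic,d=d,o=c['origin'],r=c['rotation'])
print(s['time_s'],p,c['origin'],c['rotation'])
for k,(lo,hi) in COL.items():
    for a,ce in blobs(pic,lo,hi,(0,0,560,420),60):
        if a<9000: print(k,a,ce.round(1),'dot',ray(c,ce,.074)[0].round(4),'btn',ray(c,ce,.092)[0].round(4))
plan(fing(0,.02),PSI+np.pi/2-np.deg2rad(10))
E
```

```text
1.4333 [0.55906341 0.16045237 0.19933023] [0.48198903 0.17283446 0.36612384] [2.83154856 0.00375605 1.42093704]
yellow 311 [165.9 197.5] dot [0.5515 0.0582 0.074 ] btn [0.5473 0.0653 0.092 ]
blue 329 [293.6 173.3] dot [0.5465 0.1758 0.074 ] btn [0.5425 0.1756 0.092 ]
red 1404 [ 48.6 122.3] dot [ 0.4721 -0.0236  0.074 ] btn [ 0.4727 -0.0115  0.092 ]
red 345 [297.1 132.7] dot [0.512  0.1834 0.074 ] btn [0.5102 0.1828 0.092 ]
green 5657 [116.8  25.9] dot [0.41   0.0552 0.074 ] btn [0.4144 0.0624 0.092 ]
green 1146 [ 91.5 230.4] dot [ 0.5724 -0.0189  0.074 ] btn [ 0.5668 -0.0071  0.092 ]
shift [115.5  -1.1  -4.1] turn5 -0.05 rows>= 3.0 jawdeg 81.6
```

View pics/w1.png

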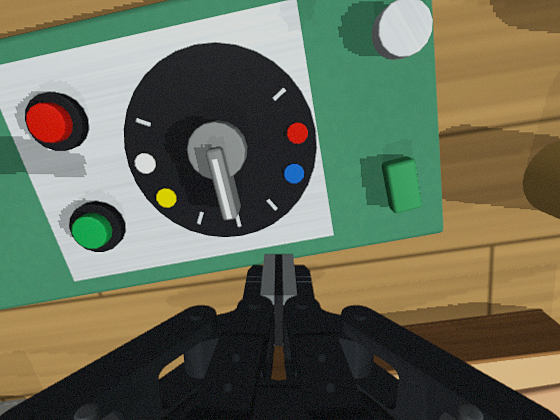

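Wrist view: arm at (222,185) on the tick at (238,222), which is click 0. Yellow is at (166,197), start at (92,230) and stop at (49,122), and their positions match the top view within 2 mm. Fingers are shut on the arm's +y side, so I'm descending.

drive_tool(increments=[[0,35,-1,-1,0],[0,70,-1,-2,0],[0,95,-1,-3,0],[0,115,-1,-4,0],[0,115,-1,-4,0]])

```text
time_s: 1.9
ee_pos: [0.5532, 0.1604, 0.0802]
tool_rot: [2.025, 1.557, -2.83]
contact_force: [-0.3, -0.1, -0.5]
grip_width: 0.0001
```

```bash
python3 - <<'E'
from h import *
s,p,M=tool(); print(s['time_s'],p,s['contact_force'])
for a in (0,-10,-20,-30): print(a); plan(fing(a,0 if a else 0.002),PSI+np.pi/2+np.deg2rad(a))
E
```

```text
1.9 [0.55316378 0.16037775 0.08022025] [-0.32785428 -0.14577972 -0.52378665]
0
shift [ -3.8  -8.  -18.5] turn5 -2.01 rows>= 1.0 jawdeg 81.8
-10
shift [ -3.8 -12.7 -27.9] turn5 -0.01 rows>= 1.0 jawdeg 81.8
-20
shift [ -3.8 -15.7 -36.1] turn5 1.99 rows>= 1.0 jawdeg 81.8
-30
shift [ -3.7 -17.2 -44.6] turn5 3.99 rows>= 2.0 jawdeg 81.8
```

drive_tool(increments=[[0,-3,-5,-8,0],[0,-3,-7,-13,0],[0,-3,-8,-17,0],[0,-3,-10,-20,0],[0,-3,-11,-23,0],[0,-3,-12,-26,0],[0,-3,-13,-29,0.5],[0,-3,-14,-32,1],[0,-3,-15,-35,1.5],[0,-3,-15,-36,2]])

```text
time_s: 2.73
ee_pos: [0.5633, 0.1218, 0.0836]
tool_rot: [2.228, 1.557, -2.804]
contact_force: [0.6, -0.1, 0.5]
grip_width: -0.0002
```

```bash
python3 - <<'E'
from h import *
from bench import vision
s,p,M=tool(); c=vision.calibration('wrist'); print(s['time_s'],p,s['contact_force'])
pic,d=vision.snapshot('wrist'); cv2.imwrite('pics/w2.png',pic[:,:,::-1])
for a in (-20,-30,-40,-45,-50): print(a); plan(fing(a,0),PSI+np.pi/2+np.deg2rad(a))
E
```

```text
2.7333 [0.56331555 0.12177175 0.08361748] [ 0.59794026 -0.12004802  0.5390841 ]
-20
shift [-0.4 -0.2  0.7] turn5 -0.06 rows>= 1.0 jawdeg 71.6
-30
shift [-0.4 -3.2 -7.4] turn5 1.94 rows>= 1.0 jawdeg 71.6
-40
shift [ -0.3  -4.8 -15.9] turn5 3.94 rows>= 1.0 jawdeg 71.6
-45
shift [ -0.3  -5.  -20.2] turn5 4.94 rows>= 1.0 jawdeg 71.6
-50
shift [ -0.2  -4.8 -24.6] turn5 5.94 rows>= 1.0 jawdeg 71.6
```

View pics/w2.png

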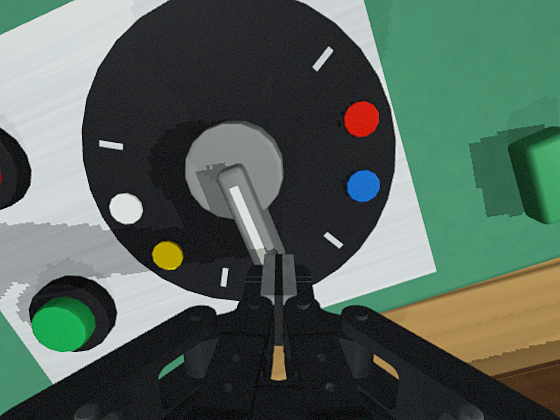

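The arm has barely turned: it still points at about (262,250). Fingertips at (278,262) are thinner than I assumed, about 17 mm over both, and only just touch. I'll replan with the smaller half-thickness.

```bash
sed -i 's/\.021+gap/.015+gap/' h.py; python3 - <<'E'
from h import *
for a in (-10,-15,-20,-30,-40,-45,-50): print(a,end=' '); plan(fing(a,0),PSI+np.pi/2+np.deg2rad(max(a,-30)))
E
```

```text
-10 shift [-0.4  3.1  2.3] turn5 -2.06 rows>= 1.0 jawdeg 71.6
-15 shift [-0.4  1.2 -1.4] turn5 -1.06 rows>= 1.0 jawdeg 71.6
-20 shift [-0.4 -0.3 -5.3] turn5 -0.06 rows>= 1.0 jawdeg 71.6
-30 shift [ -0.3  -2.2 -13.3] turn5 1.94 rows>= 1.0 jawdeg 71.6
-40 shift [ -0.3  -2.8 -21.6] turn5 1.94 rows>= 1.0 jawdeg 71.6
-45 shift [ -0.2  -2.5 -25.7] turn5 1.94 rows>= 1.0 jawdeg 71.6
-50 shift [ -0.2  -1.9 -29.8] turn5 1.94 rows>= 1.0 jawdeg 71.6
```

drive_tool(increments=[[0,0,0,-2,0],[0,0,0,-4,0],[0,0,0,-6,0.5],[0,0,-0.5,-7.5,0.5],[0,0,-1,-9,1],[0,0,-1.5,-10.5,1.5],[0,0,-2,-12,2],[0,0,-2,-13,2],[0,0,-2,-13,2]])

```text
time_s: 3.53
ee_pos: [0.5609, 0.1085, 0.0838]
tool_rot: [2.422, 1.557, -2.785]
contact_force: [0.3, -0.5, 1.1]
grip_width: -0.0001
```

```bash
python3 - <<'E'
from h import *
from bench import vision
s,p,M=tool(); c=vision.calibration('wrist'); print(s['time_s'],p,s['contact_force'])
pic,d=vision.snapshot('wrist'); cv2.imwrite('pics/w3.png',pic[:,:,::-1])
for a in (-30,-40,-45,-50): print(a,end=' '); plan(fing(a,0),PSI+np.pi/2+np.deg2rad(a))
E
```

```text
3.5333 [0.56092232 0.10853088 0.0837557 ] [ 0.29554739 -0.53260108  1.07570261]
-30 shift [-0.2 -0.2 -0.2] turn5 -0.04 rows>= 1.0 jawdeg 61.7
-40 shift [-0.2 -2.1 -8.2] turn5 1.96 rows>= 1.0 jawdeg 61.7
-45 shift [ -0.1  -2.6 -12.3] turn5 2.96 rows>= 1.0 jawdeg 61.7
-50 shift [ -0.1  -2.7 -16.5] turn5 3.96 rows>= 1.0 jawdeg 61.7
```

View pics/w3.png

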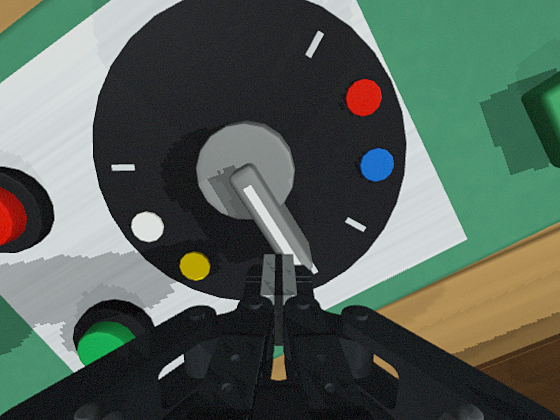

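The arm still looks to be on 0, with the 0 tick at (315,268) beyond its end, and the fingers at (278,258) are left of it. I'll check with geometry and depth.

```bash
python3 - <<'E'
from h import *
from bench import vision
s,p,M=tool(); c=vision.calibration('wrist'); pic,d=vision.snapshot('wrist')
Rm=R.from_euler('xyz',c['rotation']).as_matrix();K=c['camera_matrix'];o=c['origin']
def proj(q): v=Rm.T@(np.array(q)-o); return (K@v/v[2])[:2].round(1),v[2].round(3)
print('tcp',p,proj(p)); print('M',M.round(3))
ang=PSI
for nm,q in dict(axis=[*AX,.0715],armend0=[*(AX+.056*np.array([np.cos(ang),np.sin(ang)])),.104],armend30=[*(AX+.056*np.array([np.cos(ang-.524),np.sin(ang-.524)])),.104],armend15=[*(AX+.056*np.array([np.cos(ang-.262),np.sin(ang-.262)])),.104]).items(): print(nm,proj(q))
for uv in [(278,258),(270,262),(288,262),(278,275),(278,300),(265,220),(285,250),(295,258),(305,265),(245,180),(245,150)]:
    z=d[uv[1],uv[0]]; v=np.array([(uv[0]-K[0,2])/K[0,0],(uv[1]-K[1,2])/K[1,1],1])*z
    print(uv,z.round(3),(o+Rm@v).round(4))
E
```

```text
tcp [0.56097318 0.1087777  0.08375468] (array([277.9, 249.1]), np.float64(0.183))
M [[-0.013 -0.88   0.474]
 [-0.005  0.474  0.88 ]
 [-1.     0.009 -0.01 ]]
axis (array([249.8, 163.3]), np.float64(0.181))
armend0 (array([303.8, 273.4]), np.float64(0.164))
armend30 (array([247. , 286.9]), np.float64(0.167))
armend15 (array([276.2, 283.5]), np.float64(0.166))
(278, 258) 0.149 [0.5522 0.1139 0.1153]
(270, 262) 0.144 [0.55   0.1112 0.1206]
(288, 262) 0.144 [0.5537 0.118  0.1205]
(278, 275) 0.134 [0.552  0.1141 0.1311]
(278, 300) 0.123 [0.5546 0.1129 0.1443]
(265, 220) 0.154 [0.5365 0.1155 0.1061]
(285, 250) 0.159 [0.5542 0.1165 0.1057]
(295, 258) 0.159 [0.5599 0.1188 0.1062]
(305, 265) 0.152 [0.5615 0.1227 0.1141]
(245, 180) 0.15 [0.5161 0.1165 0.1048]
(245, 150) 0.156 [0.5053 0.1215 0.0944]
```

```bash
python3 - <<'E'
from h import *
from bench import vision
s,p,M=tool(); c=vision.calibration('wrist'); pic,d=vision.snapshot('wrist')
Rm=R.from_euler('xyz',c['rotation']).as_matrix();K=c['camera_matrix'];o=c['origin']
for u in (268,284,296):
  for r in range(244,292,6):
    z=d[r,u]; v=np.array([(u-K[0,2])/K[0,0],(r-K[1,2])/K[1,1],1])*z; w=o+Rm@v
    print(u,r,w.round(4),'tool frame mm',(M.T@(w-p)*1000).round(1),pic[r,u])
cv2.imwrite('pics/w4.png',cv2.resize(pic[210:310,220:340,::-1],None,fx=6,fy=6,interpolation=cv2.INTER_CUBIC))
p2,_=vision.snapshot('scene'); cv2.imwrite('pics/s4.png',cv2.resize(p2[130:230,260:380,::-1],None,fx=6,fy=6,interpolation=cv2.INTER_CUBIC))
E
```

```text
268 244 [0.56   0.1028 0.0723] tool frame mm [11.4 -2.2 -5.7] [34 32 28]
268 250 [0.5631 0.1011 0.0729] tool frame mm [10.8 -5.7 -5.7] [35 37 34]
268 256 [0.5494 0.1105 0.1149] tool frame mm [-31.   11.2  -4.4] [100 105 105]
268 262 [0.5498 0.1105 0.12  ] tool frame mm [-36.1  10.9  -4.3] [83 89 88]
268 268 [0.5496 0.1109 0.1263] tool frame mm [-42.5  11.4  -4.1] [ 97 104 103]
268 274 [0.5498 0.111  0.1311] tool frame mm [-47.2  11.3  -4. ] [ 96 102 103]
268 280 [0.5503 0.1109 0.1349] tool frame mm [-51.1  10.8  -3.9] [ 95 103 102]
268 286 [0.5503 0.1111 0.1396] tool frame mm [-55.7  11.   -3.7] [79 88 89]
284 244 [0.551  0.1177 0.1063] tool frame mm [-22.4  13.1   2.8] [221 225 222]
284 250 [0.5539 0.1163 0.106 ] tool frame mm [-22.2   9.9   2.9] [218 222 220]
284 256 [0.5533 0.1165 0.1138] tool frame mm [-30.   10.7   2.7] [ 94 100  98]
284 262 [0.553  0.1166 0.1203] tool frame mm [-36.5  11.    2.6] [ 94 104 104]
284 268 [0.5535 0.1163 0.1246] tool frame mm [-40.8  10.5   2.5] [92 98 97]
284 274 [0.553  0.1165 0.1307] tool frame mm [-46.9  11.1   2.4] [101 107 106]
284 280 [0.5529 0.1165 0.1355] tool frame mm [-51.6  11.1   2.3] [ 99 109 104]
284 286 [0.553  0.1164 0.1398] tool frame mm [-56.   11.1   2.3] [100 107 107]
296 244 [0.5543 0.1225 0.1048] tool frame mm [-21.1  12.5   8.5] [137 145 145]
296 250 [0.5565 0.1212 0.106 ] tool frame mm [-22.3  10.    8.5] [140 141 143]
296 256 [0.5594 0.1198 0.1058] tool frame mm [-22.1   6.7   8.6] [125 130 128]
296 262 [0.5619 0.1184 0.1063] tool frame mm [-22.6   3.9   8.6] [223 227 225]
296 268 [0.559  0.1194 0.1181] tool frame mm [-34.4   7.    7.9] [27 23 27]
296 274 [0.5592 0.1191 0.1228] tool frame mm [-39.1   6.7   7.7] [24 28 29]
296 280 [0.5597 0.1186 0.1268] tool frame mm [-43.1   6.1   7.5] [11 16 11]
296 286 [0.5552 0.1204 0.1395] tool frame mm [-55.8  11.    6.8] [53 55 58]
```

View pics/w4.png

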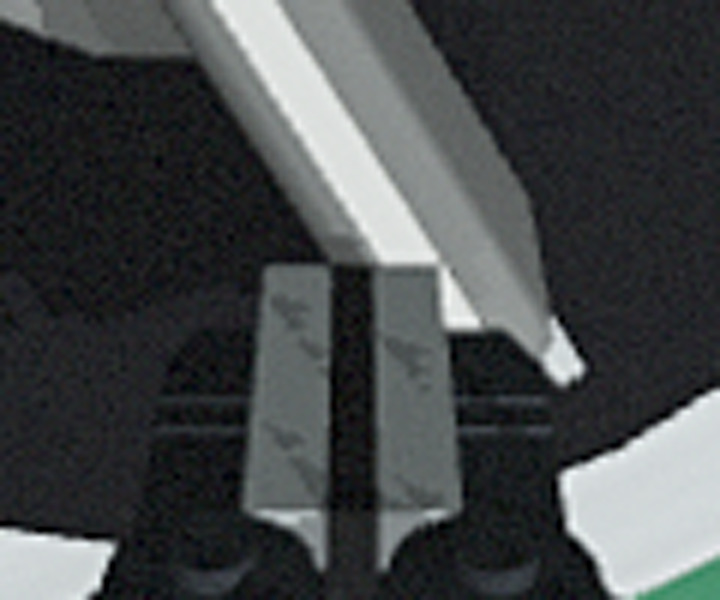

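View pics/s4.png

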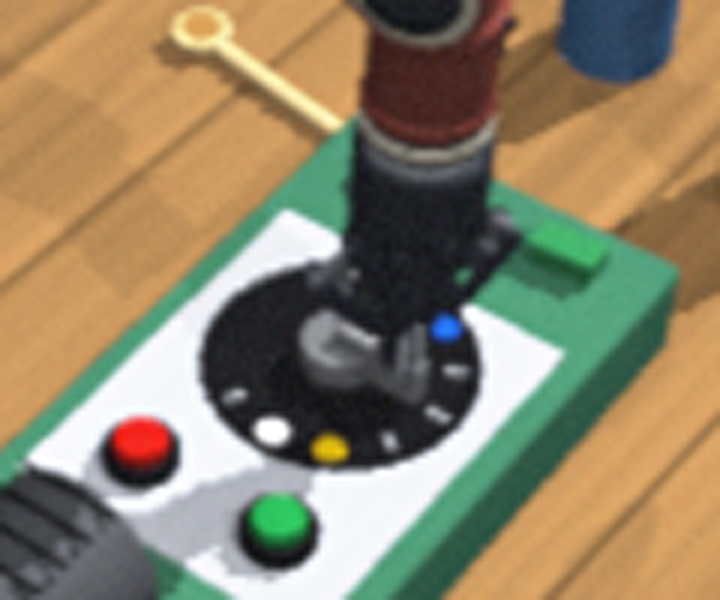

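The depth settles it. The pads' real tips sit about 29 mm behind the reported TCP, so they passed just above the arm (tip z 0.113, arm top 0.104), and the selector is still on 0. I'll go back over to the +y side and then lower about 25 mm, checking tip height by depth.

```bash
sed -i 's/\.015+gap/.021+gap/' h.py; cat >> h.py <<'E'
def tipz():
    from bench import vision
    s,p,M=tool(); c=vision.calibration('wrist'); pic,d=vision.snapshot('wrist')
    Rm=R.from_euler('xyz',c['rotation']).as_matrix();K=c['camera_matrix']
    v,u=np.mgrid[225:300,230:330]; z=d[225:300,230:330]
    P=np.stack([(u-K[0,2])/K[0,0]*z,(v-K[1,2])/K[1,1]*z,z],-1)@Rm.T+c['origin']
    T=(P-p)@M*1000; m=(z>0)&(abs(T[...,1]-10)<4)&(abs(T[...,2])<9)&(T[...,0]<-24)&(T[...,0]>-60)
    return s,p,T[...,0][m].max() if m.any() else None,P[...,2][m].min() if m.any() else None,pic
E
python3 - <<'E'
from h import *
t=fing(0,.014,z=.092); plan(t,PSI+np.pi/2-np.deg2rad(10))
E
```

```text
shift [-8.4 23.5 37.2] turn5 -4.05 rows>= 2.0 jawdeg 61.6
```

drive_tool(increments=[[0,-8,0,0,0],[0,-8,8,12,-1],[0,-8,16,24,-2],[0,-8,23,37,-3],[0,-8,23,37,-4],[0,-8,23,37,-4],[0,-8,23,37,-4]])

```text
time_s: 4.32
ee_pos: [0.5586, 0.1522, 0.092]
tool_rot: [2.065, 1.558, -2.795]
contact_force: [-0.2, -0.5, 0.4]
grip_width: 0.0001
```

```bash
python3 - <<'E'
from h import *
s,p,tx,tz,pic=tipz(); print(s['time_s'],p,s['contact_force'],tx,tz)
plan(fing(0,.014,z=.062),PSI+np.pi/2-np.deg2rad(10))
E
```

```text
4.3167 [0.55863474 0.15216106 0.09196898] [-0.17754836 -0.54274634  0.36986751] -27.604064272630964 0.11972071407546586
shift [29.9  0.4  1.3] turn5 -0.08 rows>= 1.0 jawdeg 81.5
```

drive_tool(increments=[[0,6,0,0,0],[0,12,0,0,0],[0,18,0,0,0],[0,24,0,0,0],[0,30,0,1,0],[0,30,0,1,0]])

```text
time_s: 4.87
ee_pos: [0.5572, 0.1525, 0.0601]
tool_rot: [2.067, 1.554, -2.794]
contact_force: [-0.1, -0.1, 0.1]
grip_width: 0.0001
```

```bash
python3 - <<'E'
from h import *
s,p,tx,tz,pic=tipz(); print(s['time_s'],p,s['contact_force'],tx,tz)
for a in (0,-10,-15,-20,-30): print(a,end=' '); plan(fing(a,0,z=.062),PSI+np.pi/2+np.deg2rad(a))
E
```

```text
4.8667 [0.55724685 0.15245881 0.06011855] [-0.13655474 -0.14663262  0.05691509] -27.24200845681308 0.08747816199337202
0 shift [ -1.1  -2.9 -13.3] turn5 -2.08 rows>= 1.0 jawdeg 81.5
-10 shift [ -1.1  -7.3 -20.8] turn5 -0.08 rows>= 1.0 jawdeg 81.5
-15 shift [ -1.1  -9.  -24.8] turn5 0.92 rows>= 1.0 jawdeg 81.5
-20 shift [ -1.1 -10.3 -28.9] turn5 1.92 rows>= 1.0 jawdeg 81.5
-30 shift [ -1.1 -11.9 -37.4] turn5 3.92 rows>= 1.0 jawdeg 81.5
```

No contact with the TCP at z 0.060, so the tip offset is confirmed (true tip z about 0.0875). Pushing gently now.

drive_tool(increments=[[0,0,-2,-7,0],[0,0,-3,-11,0],[0,0,-4,-13.5,0],[0,0,-5,-16,0],[0,0,-6,-18.5,0],[0,0,-7,-21,0],[0,0,-8,-23,0.5],[0,0,-9,-25,1],[0,0,-9.5,-27,1.5],[0,0,-10,-28,2]])

```text
time_s: 5.75
ee_pos: [0.5639, 0.1227, 0.0611]
tool_rot: [2.302, 1.556, -2.736]
contact_force: [-0.1, -0.8, -0.1]
grip_width: -0.0
```

```bash
python3 - <<'E'
from h import *
s,p,tx,tz,pic=tipz(); print(s['time_s'],p,s['contact_force'],tx,tz); cv2.imwrite('pics/w5.png',pic[:,:,::-1])
for a in (-20,-30,-40,-45,-50): print(a,end=' '); plan(fing(a,0,z=.061),PSI+np.pi/2+np.deg2rad(a))
E
```

```text
5.75 [0.56392972 0.12272122 0.06106838] [-0.12561036 -0.80716219 -0.13843357] -27.30479238287858 0.08847478224814925
-20 shift [ 0.1  0.6 -0. ] turn5 -0.13 rows>= 1.0 jawdeg 71.3
-30 shift [ 0.2 -2.5 -8.1] turn5 1.87 rows>= 1.0 jawdeg 71.3
-40 shift [  0.2  -4.1 -16.6] turn5 3.87 rows>= 1.0 jawdeg 71.3
-45 shift [  0.3  -4.3 -20.9] turn5 4.87 rows>= 1.0 jawdeg 71.3
-50 shift [  0.3  -4.2 -25.3] turn5 5.87 rows>= 1.0 jawdeg 71.3
```

View pics/w5.png

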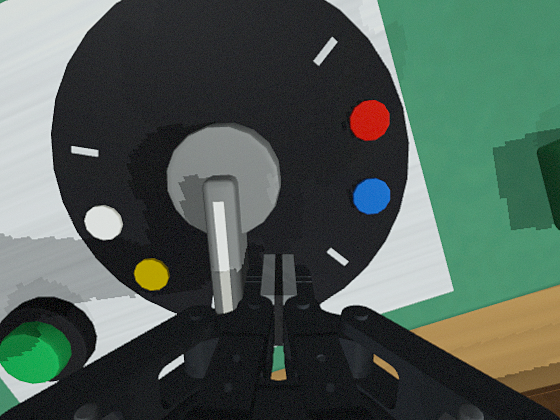

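Arm now at (225,250) between the hub and the -30° tick position: it snapped one click ahead of the finger. I'll push one more click and measure the arm angle by depth.

drive_tool(increments=[[0,0,-0.5,-2.5,0.5],[0,0,-1.5,-5,1],[0,0,-2,-7.5,1.5],[0,0,-3,-10,2],[0,0,-3.5,-12,2.5],[0,0,-4,-14,3],[0,0,-4,-16,3.5],[0,0,-4,-18,4],[0,0,-4,-19.5,4.5],[0,0,-4,-21,5]])

```text
time_s: 6.63
ee_pos: [0.5635, 0.1016, 0.0618]
tool_rot: [2.918, 1.561, -2.559]
contact_force: [3.3, 2.1, -1.0]
grip_width: 0.0001
```

```bash
cat >> h.py <<'E'
def armang():
    from bench import vision
    c=vision.calibration('wrist'); pic,d=vision.snapshot('wrist')
    Rm=R.from_euler('xyz',c['rotation']).as_matrix();K=c['camera_matrix']
    v,u=np.mgrid[0:420,0:560]
    P=np.stack([(u-K[0,2])/K[0,0]*d,(v-K[1,2])/K[1,1]*d,d],-1)@Rm.T+c['origin']
    q=P[...,:2]-AX; r=np.hypot(*np.moveaxis(q,-1,0))
    m=(d>0)&(P[...,2]>.1005)&(P[...,2]<.1085)&(r<.058)&(r>.028)&(pic.min(-1)>170)
    a=np.rad2deg(np.arctan2(q[...,1],q[...,0])-PSI)[m]
    return m.sum(),np.median(a) if m.any() else None,pic
E
python3 - <<'E'
from h import *
s,p,tx,tz,pic=tipz(); print(s['time_s'],p,s['contact_force'],tx,tz)
n,a,pic=armang(); print('arm',n,a); cv2.imwrite('pics/w6.png',pic[:,:,::-1])
for a in (-45,-50,-55): print(a,end=' '); plan(fing(a,0,z=.061),PSI+np.pi/2+np.deg2rad(a))
E
```

```text
6.6333 [0.56347184 0.10160379 0.06177309] [ 3.31857394  2.06609589 -1.00175166] -27.346298064232748 0.08910454179968239
arm 533 -42.50386374662936
-45 shift [ 0.7  1.1 -0.7] turn5 -0.12 rows>= 1.0 jawdeg 46.3
-50 shift [ 0.8 -0.6 -4.7] turn5 0.88 rows>= 1.0 jawdeg 46.3
-55 shift [ 0.8 -1.9 -8.8] turn5 1.88 rows>= 1.0 jawdeg 46.3
```

drive_tool(increments=[[0,0,0,-2,0.5],[0,0,-0.5,-3.5,1],[0,0,-0.5,-4.5,1],[0,0,-0.5,-5.5,1],[0,0,-0.5,-5.5,1],[0,0,-0.5,-5.5,1]])

```text
time_s: 7.23
ee_pos: [0.5592, 0.0964, 0.0618]
tool_rot: [3.005, 1.559, -2.556]
contact_force: [-0.5, -0.1, -0.9]
grip_width: 0.0002
```

```bash
python3 - <<'E'
from h import *
s,p,M=tool(); print(s['time_s'],p,s['contact_force'])
n,a,pic=armang(); print('arm',n,a); cv2.imwrite('pics/w7.png',pic[:,:,::-1])
E
```

```text
7.2333 [0.55921377 0.09635892 0.06178937] [-0.48649416 -0.07113338 -0.85503386]
arm 492 -59.80847978067848
```

The selector is on -59.8° (yellow) with no contact force. I'll back off and rise.

drive_tool(increments=[[0,0,1,6,0],[0,0,2,12,0],[0,-20,2,14,0],[0,-50,2,14,0],[0,-80,2,14,0],[0,-100,2,14,0],[0,-100,2,14,0]])

```text
time_s: 7.87
ee_pos: [0.5734, 0.1092, 0.1667]
tool_rot: [-2.151, 1.567, -1.428]
contact_force: [0.5, -0.4, 0.2]
grip_width: -0.0001
```

```bash
python3 - <<'E'
from h import *
from bench import vision
s,p,tx,tz,pic=tipz(); print(s['time_s'],p,tx,tz)
n,a,pic=armang(); print('arm',n,a); cv2.imwrite('pics/w8.png',pic[:,:,::-1])
c=vision.calibration('wrist')
for k,(lo,hi) in COL.items():
    for ar,ce in blobs(pic,lo,hi,(0,0,560,420),60): print(k,ar,ce.round(1),'dot',ray(c,ce,.074)[0].round(4),'btn',ray(c,ce,.092)[0].round(4))
st=[.567,-.0085]; 
plan([*st,.165],PSI+np.pi/2-.2)
E
```

```text
7.8667 [0.57339825 0.10922529 0.16666202] -26.63194509529363 0.19325080461804356
arm 223 -59.71594190205969
yellow 239 [220.3 231.8] dot [0.5515 0.0574 0.074 ] btn [0.5493 0.0652 0.092 ]
blue 494 [312.6 113.9] dot [0.5441 0.1753 0.074 ] btn [0.5424 0.1748 0.092 ]
red 522 [284.9  72.3] dot [0.5101 0.183  0.074 ] btn [0.5107 0.182  0.092 ]
red 1362 [ 80.2 237.6] dot [ 0.4681 -0.0237  0.074 ] btn [ 0.4717 -0.0102  0.092 ]
green 15717 [ 62.6 232.3] dot [ 0.4547 -0.0293  0.074 ] btn [ 0.4593 -0.0154  0.092 ]
green 24608 [393.7  70.8] dot [0.5668 0.2344 0.074 ] btn [0.5635 0.2298 0.092 ]
green 893 [179.9 299.8] dot [ 0.565  -0.0167  0.074 ] btn [ 0.5618 -0.0036  0.092 ]
green 208 [171.2 366.2] dot [ 0.6019 -0.0806  0.074 ] btn [ 0.5961 -0.063   0.092 ]
shift [ -2.  -85.8 -79.9] turn5 -7.8 rows>= 3.0 jawdeg 41.4
```

View pics/w8.png

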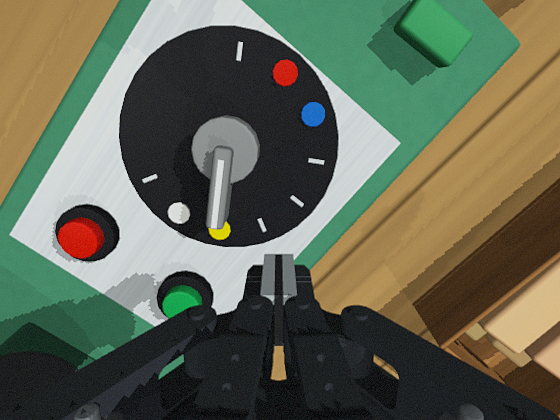

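Selector's arm end at (217,225) is over the yellow dot at (220,232). Start is at (180,300), around world (0.567,-0.008). Moving above it.

drive_tool(increments=[[0,-2,-22,-20,0],[0,-2,-44,-40,0],[0,-2,-65,-60,0],[0,-2,-86,-80,0],[0,-2,-86,-80,0],[0,-2,-86,-80,0]])

```text
time_s: 8.47
ee_pos: [0.566, -0.0111, 0.1635]
tool_rot: [2.971, 1.558, -2.594]
contact_force: [-0.9, 1.2, 0.2]
grip_width: 0.0001
```

```bash
python3 - <<'E'
from h import *
from bench import vision
s,p,tx,tz,pic=tipz(); print(s['time_s'],p,tx,tz)
c=vision.calibration('wrist'); pic,d=vision.snapshot('wrist'); cv2.imwrite('pics/w9.png',pic[:,:,::-1])
Rm=R.from_euler('xyz',c['rotation']).as_matrix();K=c['camera_matrix']
for q in ([.567,-.0085,.092],): v=Rm.T@(np.array(q)-c['origin']); print((K@v/v[2])[:2])
for k in('green','red','yellow'):
    for ar,ce in blobs(pic,*COL[k],(0,0,560,420),60): print(k,ar,ce.round(1),'btn',ray(c,ce,.092)[0].round(4))
plan([.567,-.0085,.085])
E
```

```text
8.4667 [ 0.56598809 -0.01111645  0.16353879] -27.29203116706436 0.19085626141323708
[279.74849501 208.78352233]
green 28857 [116.3 208.7] btn [ 0.4752 -0.0899  0.092 ]
green 7304 [444.  130.9] btn [0.6144 0.1095 0.092 ]
green 1422 [279.6 209.6] btn [ 0.5674 -0.009   0.092 ]
green 84 [178.  361.9] btn [ 0.5939 -0.1737  0.092 ]
red 1583 [173.7 128.2] btn [ 0.4727 -0.0133  0.092 ]
yellow 461 [323.6 124.4] btn [0.549  0.0576 0.092 ]
shift [78.8 -1.6  0.4] turn5 0 rows>= 2.0 jawdeg 41.5
```

View pics/w9.png

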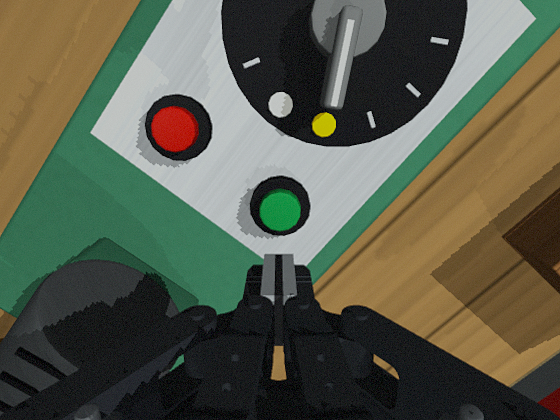

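Start measures (0.5674,-0.009), centred at (280,210) and in line with the tip; stop is well clear at (174,128). Tip z is 0.191, so the top of the button is about 99 mm below.

drive_tool(increments=[[0,30,-1,0,0],[0,60,-2,0,0],[0,80,-2,0,0],[0,90,-2,0,0],[0,90,-2,0,0],[0,90,-2,0,0]])

```text
time_s: 9.07
ee_pos: [0.5671, -0.0079, 0.0737]
tool_rot: [2.779, 1.559, -2.778]
contact_force: [-0.1, 0.9, 0.7]
grip_width: -0.0001
```

```bash
python3 - <<'E'
from h import *
s,p,tx,tz,pic=tipz(); print(s['time_s'],p,tx,tz,s['contact_force'])
plan([.567,-.0085,.058])
E
```

```text
9.0667 [ 0.56707004 -0.00793049  0.07372428] -27.659635154058087 0.10142546790183815 [-0.06909553  0.92749118  0.67539142]
shift [16.6  0.4 -0.6] turn5 0 rows>= 1.0 jawdeg 41.6
```

drive_tool(increments=[[0,4,0,0,0],[0,7,0,0,0],[0,9,0,0,0],[0,11,0,0,0],[0,12,0,0,0],[0,13,0,0,0],[0,14,0,0,0],[0,14,0,0,0]])

```text
time_s: 9.78
ee_pos: [0.5691, -0.008, 0.0626]
tool_rot: [2.978, 1.564, -2.58]
contact_force: [-0.9, 1.8, 11.5]
grip_width: 0.0001
```

```bash
python3 - <<'E'
from h import *
s,p,tx,tz,pic=tipz(); print(s['time_s'],p,tx,tz,s['contact_force'])
E
```

```text
9.7833 [ 0.56908747 -0.00797277  0.06259763] -24.00575228538616 0.08656680269350306 [-0.90667445  1.81661415 11.53457268]
```

11.5 N is already over the 5 N full-travel force. I'll press 2 mm further to confirm it has bottomed.

drive_tool(increments=[[0,4,0,0,0],[0,5,0,0,0],[0,5,0,0,0]])

```text
time_s: 10.08
ee_pos: [0.5693, -0.0079, 0.0623]
tool_rot: [2.926, 1.566, -2.631]
contact_force: [-7.6, 1.0, 29.7]
grip_width: -0.0003
```

```bash
python3 - <<'E'
from h import *
s,p,tx,tz,pic=tipz(); print(s['time_s'],p,tx,tz,s['contact_force'])
cv2.imwrite('pics/w10.png',pic[:,:,::-1])
E
```

```text
10.0833 [ 0.56927285 -0.007902    0.06227104] -24.004774673881787 0.08627882399298975 [-7.60045903  0.99590143 29.70279072]
```

It's bottomed: 30 N with only 0.3 mm more movement, and the tip at 0.0863 against 0.086 for full travel. Releasing.

drive_tool(increments=[[0,-10,0,0,0],[0,-40,0,0,0],[0,-80,0,0,0],[0,-110,0,0,0],[0,-110,0,0,0],[0,-110,0,0,0]])

```text
time_s: 10.63
ee_pos: [0.5702, -0.0081, 0.1737]
tool_rot: [-2.716, 1.568, -1.991]
contact_force: [-0.1, 0.3, -0.4]
grip_width: 0.0001
```

```bash
python3 - <<'E'
from h import *
from bench import vision
s,p,M=tool(); print(s['time_s'],p,s['contact_force'])
n,a,pic=armang(); print('arm',n,a); c=vision.calibration('wrist')
for k in('green','red','yellow'):
    for ar,ce in blobs(pic,*COL[k],(0,0,560,420),200):
        if ar<3000: print(k,ar,ce.round(1),'btn',ray(c,ce,.092)[0].round(4),'dot',ray(c,ce,.074)[0].round(4))
d=vision.snapshot('wrist')[1]; Rm=R.from_euler('xyz',c['rotation']).as_matrix();K=c['camera_matrix']
for nm,q in (('start',[.5674,-.009,.092]),('stop',[.472,-.012,.092])):
    v=Rm.T@(np.array(q)-c['origin']); u=K@v/v[2]; i,j=int(u[1]),int(u[0])
    if 5<i<415 and 5<j<555: z=np.median(d[i-3:i+4,j-3:j+4]); print(nm,(j,i),'z',(c['origin']+Rm@(v/v[2]*z))[2])
t0=np.load('top0.npz'); t1,dd=vision.snapshot('top'); df=cv2.absdiff(t0['p'],t1).max(-1); df=(cv2.GaussianBlur(df,(5,5),0)>40).astype(np.uint8)
n,l,st,ce=cv2.connectedComponentsWithStats(df); print([tuple(x) for x in st[1:] if x[4]>15])
cv2.imwrite('pics/t1.png',t1[:,:,::-1])
E
```

```text
10.6333 [ 0.5701937  -0.00805373  0.17372972] [-0.08828281  0.28732873 -0.38261003]
arm 262 -59.60737573509372
green 1326 [274.5 202.5] btn [ 0.5654 -0.0085  0.092 ] dot [ 0.5689 -0.0128  0.074 ]
green 215 [171.  366.1] btn [ 0.5982 -0.1882  0.092 ] dot [ 0.6041 -0.2056  0.074 ]
red 1494 [171.8 123.2] btn [ 0.4712 -0.0128  0.092 ] dot [ 0.4679 -0.0175  0.074 ]
yellow 432 [317.1 119.9] btn [0.5474 0.0578 0.092 ] dot [0.5495 0.0583 0.074 ]
start (275, 204) z 0.0928163740770166
stop (173, 123) z 0.09258998652912256
[(np.int32(246), np.int32(110), np.int32(71), np.int32(136), np.int32(6215)), (np.int32(385), np.int32(177), np.int32(4), np.int32(20), np.int32(49)), (np.int32(466), np.int32(212), np.int32(9), np.int32(28), np.int32(180)), (np.int32(240), np.int32(244), np.int32(8), np.int32(3), np.int32(17)), (np.int32(184), np.int32(248), np.int32(268), np.int32(144), np.int32(9822)), (np.int32(0), np.int32(269), np.int32(283), np.int32(151), np.int32(15614)), (np.int32(164), np.int32(304), np.int32(14), np.int32(10), np.int32(95)), (np.int32(265), np.int32(349), np.int32(19), np.int32(17), np.int32(172)), (np.int32(269), np.int32(368), np.int32(40), np.int32(15), np.int32(284)), (np.int32(66), np.int32(384), np.int32(4), np.int32(6), np.int32(20)), (np.int32(58), np.int32(390), np.int32(13), np.int32(15), np.int32(124)), (np.int32(269), np.int32(395), np.int32(37), np.int32(25), np.int32(272)), (np.int32(324), np.int32(407), np.int32(4), np.int32(13), np.int32(32)), (np.int32(482), np.int32(410), np.int32(41), np.int32(10), np.int32(252))]
```

View pics/t1.png

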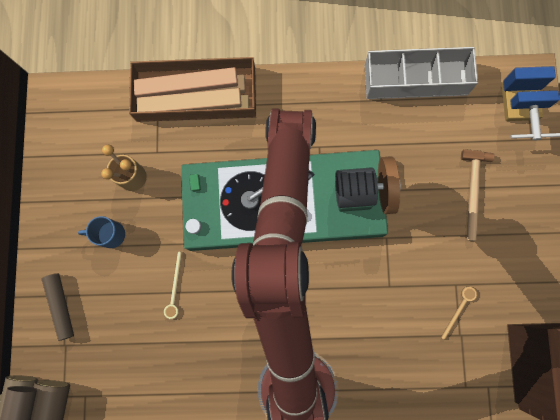

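Both buttons are up (z 0.093), the selector reads -59.6°, and the loose things look unmoved: cup (122,170), mug (105,232), spoon (172,290), mallet (474,195). The differences from the first picture look like arm and shadow. Handing in.

```bash
python3 -c "
from bench import ctrl
print(ctrl.close_job())"
```

```text
the job is handed in; nothing more can be done
None
```

The selector is on the yellow dot's click, and I pressed the green start button fully down and let it come back up. I handed the job in at about 10.8 s; no verdict is reported.

**What I did:** I pushed the selector with shut fingers from click 0, two clicks clockwise. I then pressed start and backed off clear.

**Last checks:**
- **Selector:** it measured -59.6° against -60° wanted.
- **Start press:** force rose from 11.5 N to about 30 N while the tool moved only 0.3 mm, so the button was at its end stop. Fully down takes 5 N.
- **Buttons:** start and stop tops both measured about 93 mm above the bench, so both are up. I never went near the stop button.
- **Robot:** the contact force was about zero after I backed off.
- **Loose things:** the cup, mug, spoon, mallet, bar and tin looked unmoved in the top view. I judged this by eye. An image comparison also showed a few small differences, including one by the mallet, which I took to be shadows.

**What disagreed:**
- **Finger length:** the real fingertips are about 27 mm behind the reported tool point. My first push therefore passed just above the selector arm without touching it. I corrected this using depth readings and repeated the push.
- **Scene camera:** it placed the buttons 7–11 mm away from where the other two cameras did. I used the top and wrist views, which agreed within about 2–3 mm.

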